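# Hang the lamp and hold the roof over the model bus station

### The job

Close up the model bus station: hang the battery lamp astride the steel rod that runs lengthwise inside the building, about half-way along it, and let go of it, then pick up the roof by its blue ventilation housing and bring it level over the building. Finish holding the roof there, hovering about a centimetre above the corner posts and touching nothing of the building, with all four of its holes lined up over the threaded holes in the posts so that I can start the screws (either way round fits). Leave the toy vehicles, the screwdriver and the screw dish where they are.

Things in the scene. Friction and masses are not known exactly. Their poses are not given: they have to be found in the camera images.
- building: roofless model bus station, fixed: white box 160 x 220 mm, 90 mm high, long side along its y, z up. Origin: centre of its underside, on the table. Walls and floor 4 mm thick; 152 x 212 mm clear inside but for a 22 mm square post in each corner, tops flush with the wall tops at 90 mm. Five lit windows in each long wall
- crossbar: steel rod inside the building, part of it: 8 mm diameter, 212 mm long between the two end walls, level, along the building's y through its middle. Origin at its middle on its axis, 66 mm above the table; its axes are those of the building
- crossbar_mid (a point): middle of that rod, on its axis (66 mm above the table); axes as the building: y along the rod, z up
- post0 (a point): brass threaded insert (9 mm, 4 mm thread) in the top of the corner post at building (-64, +94) mm; this point is the centre of the hole's mouth, 90 mm above the table; axes as the building
- post1 (a point): the same, post at building (+64, +94) mm
- post2 (a point): the same, post at building (+64, -94) mm
- post3 (a point): the same, post at building (-64, -94) mm
- lamp_center (a point): centre, half-way up, of the battery lamp: loose aluminium saddle, an upside-down U standing on its legs: 36 mm wide (own x), 80 long (own y), 45 high, 0.09 kg. Top 3 mm, legs 4 mm thick: 28 mm clear between them (20 mm in the lowest 9 mm, at black cell holders), ends open. Yellow diffusers on the legs. Grip across the 36 mm. Hung straight, this point is 15.5 mm below the rod's axis
- roof_vent (a point): centre, half-way up, of the blue ventilation housing in the middle of the loose roof: 36 (own x) x 64 (own y) x 44 mm high; grip the roof here, across the 36 mm. This point is 27 mm above the underside of the roof plate, which is grey, 170 x 230 x 5 mm (long side along own y), 0.28 kg in all, lying flat on the table, z up
- hole0 (a point): centre of a 12 mm through hole in the roof plate, at the plate's underside, at (-64, +94) mm from the plate's middle; axes as the roof. The pattern is the same after a half turn: the roof fits either way round
- hole1 (a point): the same, hole at (+64, +94) mm
- hole2 (a point): the same, hole at (+64, -94) mm
- hole3 (a point): the same, hole at (-64, -94) mm
- coach: white toy coach 125 x 38 x 46 mm, loose bystander; origin under its middle, own x along its length
- screwdriver: screwdriver lying on the table, loose bystander; origin under its middle, own x along it
- screw_dish: small black dish with the four roof screws, 70 x 70 x 16 mm (screws up to 20 mm), loose bystander; origin under its middle
- car_red: red toy car 72 x 30 x 25 mm, loose bystander; origin under its middle, own x along its length
- car_yellow: yellow toy car 72 x 30 x 25 mm, loose bystander; origin under its middle, own x along its length
- car_blue: blue toy car 72 x 30 x 25 mm, loose bystander; origin under its middle, own x along its length
- car_black: black toy car 72 x 30 x 25 mm, loose bystander; origin under its middle, own x along its length
There are look-alikes about, which are no part of the job. Leave any orange look-alike of the part that bears lamp_center alone.

How it is judged:
By the outcome, as a careful person would: the job done as asked, in the order asked, and still so for the second after the job is handed in, while the arm keeps its last pose, push and grip.
It also fails if it takes over 59 s, if anything falls off the work surface, if the arm or the gripper's body presses on something with over 40 N, if the wrist force passes 120 N, or if a joint passes its speed limit or range.

### The arm

A 6-joint arm with a two-finger parallel gripper is mounted at the origin on the work surface. World frame = base frame: x ahead of the robot, y to its left, z up, the work surface at z = 0. Lengths are in m, angles in rad, forces in N, time in s.
With the tool pointing down it reaches from about 0.25 to 0.8 m from the base axis. Payload 8.5 kg.
Tool frame: the origin (TCP) lies at the very end of the fingers, on their centre line; the grasp point (between the pads) lies 19 mm behind it (arm.grip_point_offset is the z of the grasp point in the tool frame, in m); z points along the fingers, y is the direction in which the jaws open and shut (so a half turn about z gives the same grasp; the last joint's range is limited). The gripper opens to 85 mm and grips with 20 to 120 N. Pads are 22 mm wide; open, the fingers measure 114 mm over their backs; the gripper's body (76 mm by 85 mm) begins 54 mm behind the grasp point. The pads swing forward as they close: fully open they stand 13 mm farther back than shut.
Start: joints at [-1.325, 0.238, -0.013, 1.319, 0, 1.571], TCP at [0.128, -0.509, 0.231] pointing down, gripper open.
Joint ranges: [-2.66, 2.66], [-1.03, 1.9], [-1.14, 1.46], [-1.82, 2.27], [-1.45, 1.34], [-3.14, 3.14]. Speed limits (rad/s): [2.22, 2.22, 2.79, 3.14, 3.14, 3.14].

### API

Orientations are given as a unit quaternion [x, y, z, w].
In Python, from rig import arm gives the robot as it stands.
- The arm moves only by the shell command python3 -m creep 'ROWS'. ROWS is JSON, a list of rows, each a list of 3 entries, a list of its own where there are three numbers: the turn, a rotation vector about the tool's x, y, z in degrees, then the shift along the tool's x, y, z in m, then the closure, from -1 (fully open) to 1 (shut). In form: [[[rx, ry, rz], [x, y, z], grip], ...]. A call has 1 to 20 rows; each row is the pose to reach, as a shift and turn from the pose commanded when the call began, along the tool's axes at that moment; what a row does not reach only later rows make up. A row lasts 1/10 s, in which the tool goes at most 50 mm and 8.59 degrees, less where a joint would pass 70% of its speed; a pose out of reach is approached as far as the arm can. A call with a gripper value outside its range is refused whole. The fingers move at their own pace and stop on an object; the grip force is fixed at half the most. Time passes only in rows, so rows that repeat a pose let the fingers close. It gives the time, the measured TCP pose, the force and the opening at its end, in the units of the state.
- arm.sense(): the state, without advancing time (a new reading comes with each control period).
- arm.snapshot(name): name is "scene" or "top"; returns the picture (420x560x3 uint8, blue, green, red); there is no depth.
- arm.calibration(name): a dict with "fx", "fy", "cx", "cy" (pixels), "distortion" ([k1, k2, p1, p2, k3] as OpenCV has them; the pictures are not rectified), "xyz" and "orientation" of the camera in the world. Camera axes: x right, y down, z forward; pixel columns grow to the right and rows downward; lengths in m; the calibration is good to about 2 mm. A picture is of the moment at which its call begins. calibration takes no time and is no camera call.
- arm.close_job(): hands the job in, once; it reports no verdict.
The state is a dict: "time_s": time; "q": joint angles; "qvel": joint speeds; "joint_efforts": joint torques, N m; "eef_pos": TCP position; "tool_rot": TCP orientation; "force": force on the tool from outside, world axes, zero at the start; "wrist_torque": the same for the moment, N m; "width": finger opening in m.
Only numpy, scipy, OpenCV 4.12 (cv2) and the standard library are available. Lean on these libraries where they do the work, as an engineer would, in place of code of your own. Each camera call takes 0.05 s, during which the arm holds its last target.

## Working session

There is one attempt and no reset: what is moved stays moved. The work goes in short steps, Python scripts to look and compute and a shell command to move; the robot and the scene stay as the last step left them, time stands still between calls to the robot, and variables do not carry over. Pictures are saved under pics/ and viewed, and the job is handed in when it is done.

```bash
ls; mkdir -p pics
python3 - <<'E'
from rig import arm
import cv2
for n in("scene","top"):
    cv2.imwrite(f"pics/{n}0.png",arm.snapshot(n)); print(n,arm.calibration(n))
print(arm.sense(),arm.grip_point_offset)
E
```

```text
pics
scene {'fx': 503.7600812153025, 'fy': 503.7600812153025, 'cx': 271.4888135088413, 'cy': 212.6891594648067, 'distortion': array([-0.11228828,  0.        ,  0.        ,  0.        ,  0.        ]), 'xyz': array([ 1.23526169, -0.23844816,  0.90614888]), 'orientation': array([ 0.76873084,  0.53453222, -0.19930884, -0.28914389])}
top {'fx': 387.9714261047565, 'fy': 387.9714261047565, 'cx': 285.6900226540784, 'cy': 207.8846875359815, 'distortion': array([-0.04964792,  0.        ,  0.        ,  0.        ,  0.        ]), 'xyz': array([0.36575306, 0.01371786, 1.12359362]), 'orientation': array([-0.69877093,  0.70864537, -0.07128392,  0.06677969])}
{'time_s': 0.1, 'q': array([-1.32498353e+00,  2.38743131e-01, -1.41769001e-02,  1.31918355e+00,
        3.79624737e-05,  1.57081708e+00]), 'qvel': array([ 0.00060647, -0.0010999 ,  0.00168093, -0.00177304,  0.0009868 ,
       -0.00141452]), 'joint_efforts': array([ 2.43906114e-03, -5.39719820e+01,  3.46999204e+01,  1.34439213e-02,
        8.77220600e-05, -3.62233311e-05]), 'eef_pos': array([ 0.12767735, -0.50885703,  0.23072748]), 'tool_rot': array([ 9.92457573e-01,  1.22586860e-01, -6.13017939e-05, -6.51024801e-04]), 'force': array([-0.3500587 ,  0.84635267, -0.09151239]), 'wrist_torque': array([-0.00398154,  0.03209966,  0.06370177]), 'width': 0.0852112816582662} -0.0187
```

View pics/scene0.png

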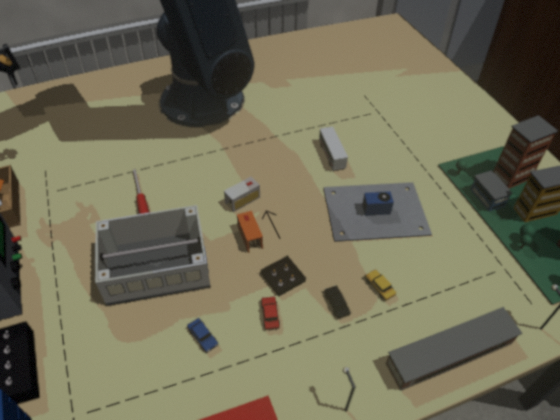

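View pics/top0.png

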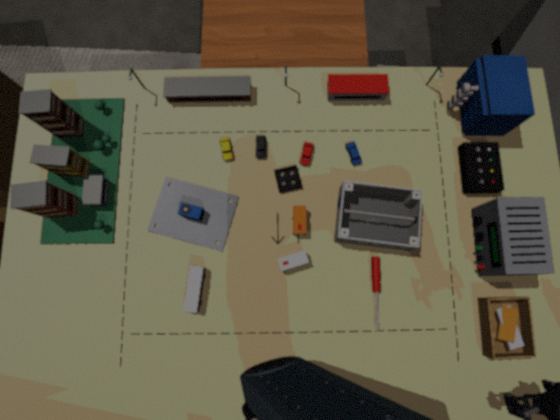

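Top view: the building is near (380,215), the white lamp near (293,261), the orange look-alike at (300,220), and the roof with its blue housing at (192,212). I'll enlarge these areas.

Run:
```python
import cv2
t=cv2.imread("pics/top0.png");s=cv2.imread("pics/scene0.png")
def c(im,x,y,w,h,k,n): cv2.imwrite(f"pics/{n}.png",cv2.convertScaleAbs(cv2.resize(im[y:y+h,x:x+w],None,fx=k,fy=k,interpolation=cv2.INTER_CUBIC),alpha=1.5))
c(t,330,175,100,75,8,"tb");c(t,270,200,60,75,8,"tl");c(t,145,175,100,75,8,"tr")
c(s,90,200,120,100,6,"sb");c(s,215,170,60,60,8,"sl");c(s,320,175,115,70,7,"sr")
```

```text
(no output)
```

View pics/tb.png

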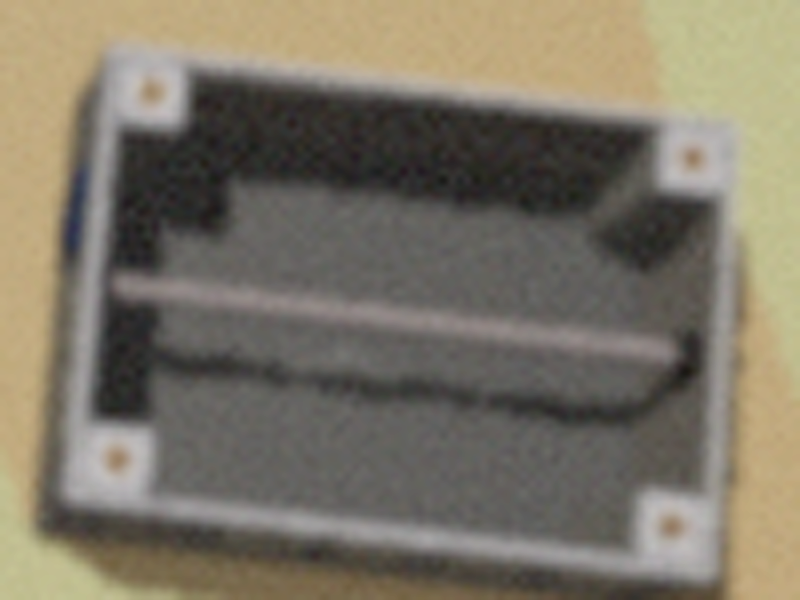

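View pics/tl.png

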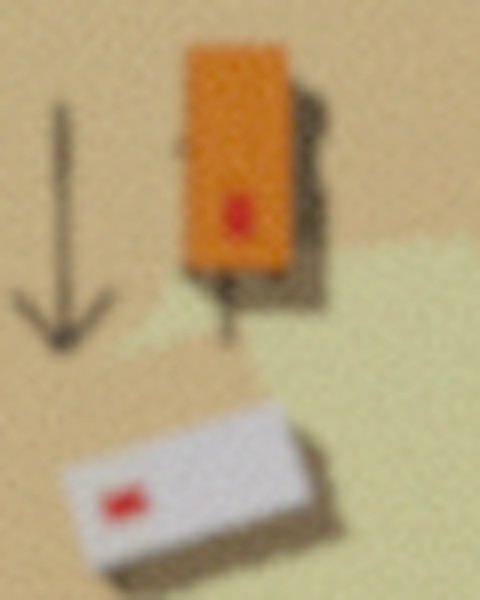

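View pics/tr.png

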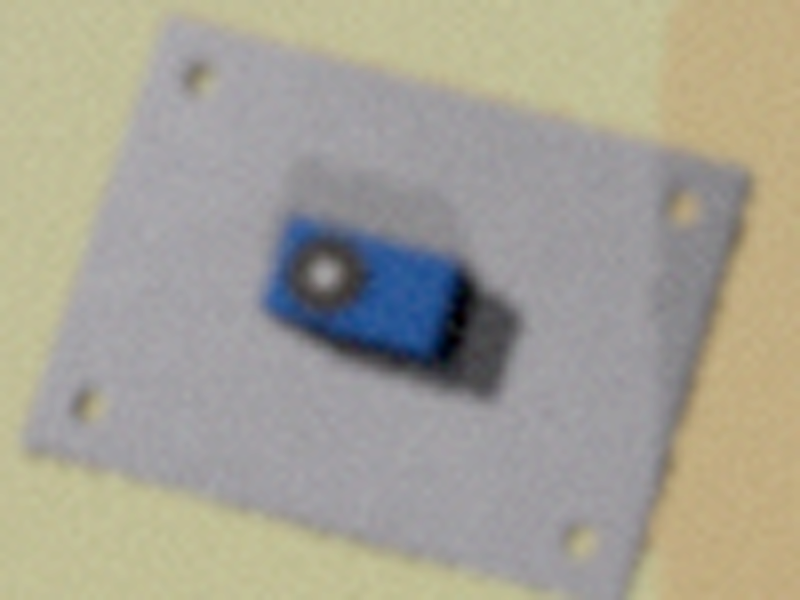

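View pics/sb.png

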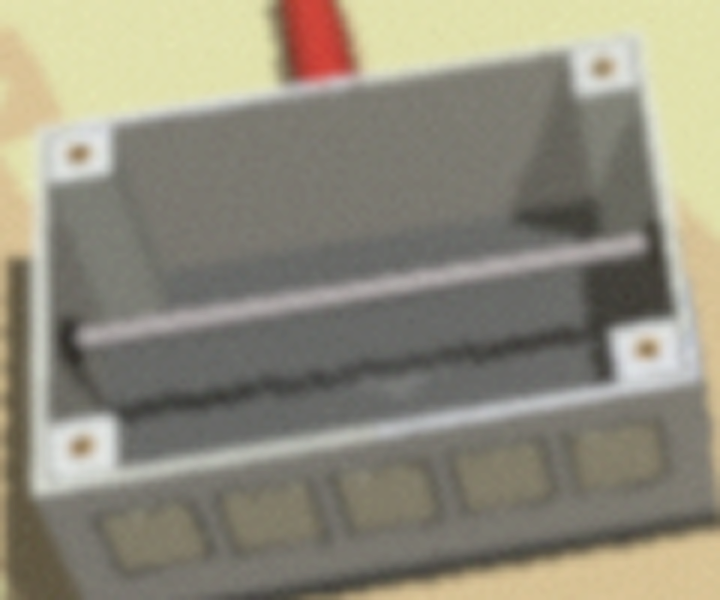

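View pics/sl.png

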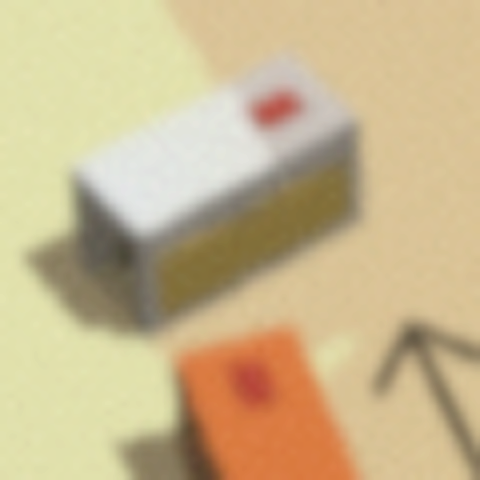

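View pics/sr.png

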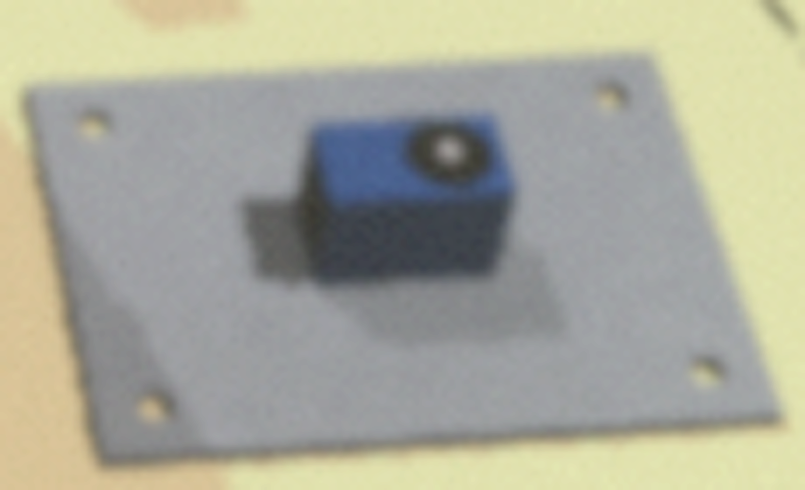

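```bash
cat > h.py <<'E'
import numpy as np,cv2
from scipy.optimize import least_squares
from scipy.spatial.transform import Rotation as R
from rig import arm
def proj(cam,P):
    c=arm.calibration(cam);K=np.array([[c["fx"],0,c["cx"]],[0,c["fy"],c["cy"]],[0,0,1]])
    Rw=R.from_quat(c["orientation"]).as_matrix().T
    return cv2.projectPoints(np.atleast_2d(P).astype(float),cv2.Rodrigues(Rw)[0],-Rw@c["xyz"],K,c["distortion"])[0][:,0]
def crop(pts,k,x0,y0): return (np.array(pts,float)+.5)/k-.5+[x0,y0]
def fit(obs,local,z,guess):
    # obs: list of (cam,px) ; pose x,y,yaw
    def world(p):
        r=R.from_euler("z",p[2]).as_matrix()[:2,:2]
        return np.c_[np.array(local)@r.T+p[:2],np.full(len(local),z)]
    f=lambda p:np.concatenate([(proj(c,world(p))-px).ravel() for c,px in obs])
    s=least_squares(f,guess,x_scale=[.01,.01,.1]);return s.x,f(s.x)
E
cat > m.py <<'E'
from h import *
H=lambda a,b:np.array([(a,b),(a,-b),(-a,-b),(-a,b)])/1000
o=[2,3,0,1] # scene order UL,UR,LR,LL -> top order
D={"building":(H(64,94),.09,crop([(151,92),(693,157),(671,525),(117,458)],8,330,175),crop([(79,153),(602,67),(647,348),(82,446)],6,90,200)),
"roof":(H(64,94),.005,crop([(198,77),(684,208),(580,541),(89,403)],8,145,175),crop([(93,124),(610,97),(707,370),(153,407)],7,320,175)),
"lamp":(H(18,40),.045,crop([(60,468),(280,402),(316,502),(98,572)],8,270,200),crop([(75,170),(290,52),(358,120),(145,235)],8,215,170))}
for n,(L,z,t,s) in D.items():
    s2=np.empty_like(s); s2[o]=s
    for nm,ob in(("top",[("top",t)]),("scene",[("scene",s2)]),("both",[("top",t),("scene",s2)])):
        p,r=fit(ob,L,z,[.4,0,0]); print(n,nm,np.round(p[:2]*1000,1),round(np.degrees(p[2]),2),"rms px",round(np.sqrt((r**2).mean()),2))
E
python3 m.py
```

```text
building top [ 553.3 -252.5] -7.8 rms px 0.03
building scene [ 552.6 -252.6] -7.73 rms px 0.09
building both [ 553.  -252.6] -7.76 rms px 0.12
roof top [576.5 277.7] -16.12 rms px 0.18
roof scene [576.2 276.4] -15.91 rms px 0.12
roof both [576.2 277. ] -16.01 rms px 0.23
lamp top [431.5 -13.2] 16.79 rms px 0.29
lamp scene [432.6 -12.1] 17.85 rms px 0.32
lamp both [432.  -12.5] 17.3 rms px 0.39
```

```bash
cat >> h.py <<'E'
def go(xyz,yaw,s=None):
    "shift (m) and turn (deg) in tool axes from present pose to TCP xyz with tool x at yaw deg, pointing down"
    s=s or arm.sense();q=R.from_quat(s["tool_rot"])
    c,n=np.cos(np.radians(yaw)),np.sin(np.radians(yaw))
    T=R.from_matrix(np.array([[c,n,0],[n,-c,0],[0,0,-1.]]))
    print("turn",np.round((q.inv()*T).as_rotvec(degrees=True),2),"shift",np.round(q.inv().apply(np.array(xyz)-s["eef_pos"]),4))
    m=q.as_matrix();print("  now tcp",np.round(s["eef_pos"],4),"yaw",round(np.degrees(np.arctan2(m[1,0],m[0,0])),2),"F",np.round(s["force"],1),"w",round(s["width"],4),"t",s["time_s"],"q1,q6",np.round(s["q"][[0,5]],2))
E
python3 -c "
from h import *
go([.432,-.0125,.15],107.3)"
```

```text
turn [-6.000e-02 -6.000e-02 -9.322e+01] shift [ 0.4159 -0.4073  0.0813]
  now tcp [ 0.1277 -0.5089  0.2307] yaw 14.08 F [-0.4  0.8 -0.1] w 0.0852 t 0.1 q1,q6 [-1.32  1.57]
```

```bash
python3 -m creep '[[[0,0,-5],[0.02,-0.02,0],-0.5],[[0,0,-12],[0.05,-0.05,0],-0.5],[[0,0,-20],[0.08,-0.08,0],-0.5],[[0,0,-28],[0.115,-0.11,0],-0.5],[[0,0,-36],[0.15,-0.145,0.01],-0.5],[[0,0,-44],[0.185,-0.18,0.02],-0.5],[[0,0,-52],[0.22,-0.215,0.03],-0.5],[[0,0,-60],[0.255,-0.25,0.04],-0.5],[[0,0,-68],[0.29,-0.285,0.05],-0.5],[[0,0,-76],[0.325,-0.32,0.06],-0.5],[[0,0,-83],[0.36,-0.355,0.07],-0.5],[[0,0,-89],[0.39,-0.385,0.08],-0.5],[[0,0,-93.2],[0.41,-0.4,0.081],-0.5],[[0,0,-93.2],[0.416,-0.4075,0.081],-0.5],[[0,0,-93.2],[0.416,-0.4075,0.081],-0.5],[[0,0,-93.2],[0.416,-0.4075,0.081],-0.5]]'
python3 - <<'E'
from h import *
cv2.imwrite("pics/s1.png",arm.snapshot("scene"));cv2.imwrite("pics/t1.png",arm.snapshot("top"))
go([.432,-.0125,.008],107.3)
E
```

```text
time_s: 1.7
eef_pos: [0.4314, -0.0133, 0.1503]
tool_rot: [0.593, 0.805, -0.0, -0.0]
force: [-0.6, 0.5, 0.2]
width: 0.0642
turn [-0.01  0.01 -0.15] shift [0.001  0.0009 0.1425]
  now tcp [ 0.4314 -0.0137  0.1505] yaw 107.15 F [-0.3 -0.5  0.8] w 0.0644 t 1.8 q1,q6 [-0.03  1.24]
```

View pics/s1.png

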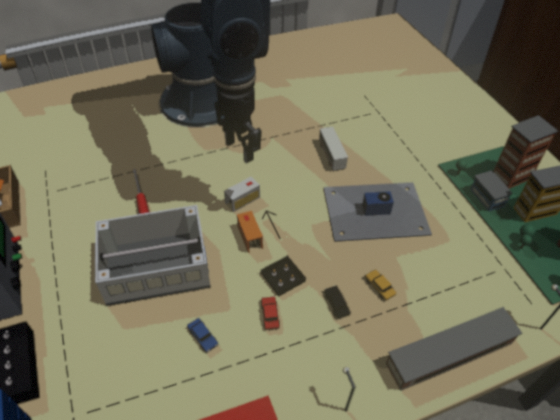

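View pics/t1.png

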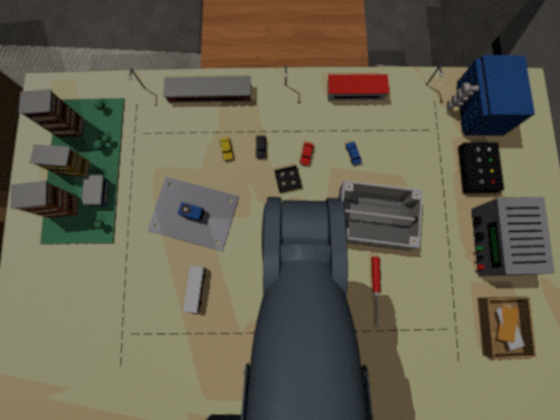

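The lamp at scene (243,192) hasn't moved, and the gripper is poised over it. I'll descend to about 6 cm and check.

```bash
python3 -m creep '[[[0,0,0],[0.0005,0.0005,0.02],-0.5],[[0,0,0],[0.0005,0.0005,0.05],-0.5],[[0,0,0],[0.0005,0.0005,0.075],-0.5],[[0,0,0],[0.0005,0.0005,0.09],-0.5],[[0,0,0],[0.0005,0.0005,0.09],-0.5]]'
python3 - <<'E'
from h import *
i=arm.snapshot("scene");cv2.imwrite("pics/s2.png",cv2.resize(i[120:240,180:320],None,fx=5,fy=5,interpolation=cv2.INTER_CUBIC))
go([.432,-.0125,.008],107.3)
E
```

```text
time_s: 2.3
eef_pos: [0.4306, -0.013, 0.059]
tool_rot: [0.594, 0.805, -0.001, -0.001]
force: [-0.1, -0.4, -0.1]
width: 0.0641
turn [-0.09 -0.03 -0.13] shift [0.0002 0.0007 0.0521]
  now tcp [ 0.4315 -0.0129  0.0601] yaw 107.17 F [ 0.2  0.4 -0.1] w 0.0638 t 2.35 q1,q6 [-0.03  1.24]
```

View pics/s2.png

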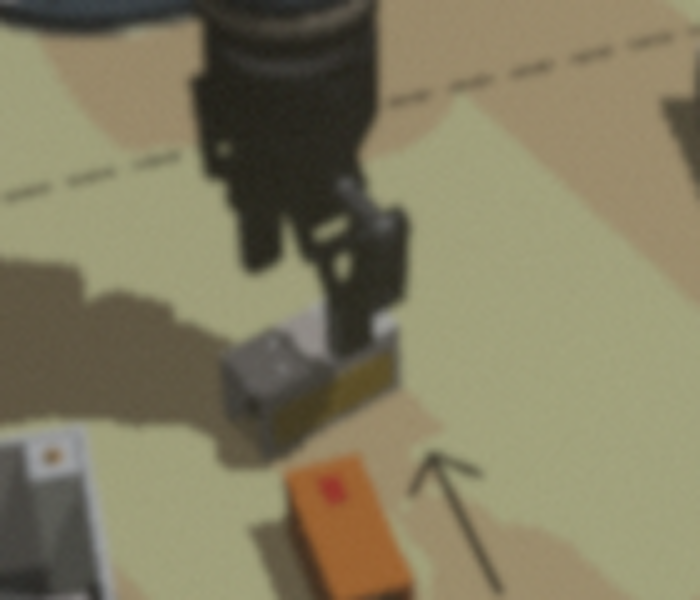

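Run:
```python
from h import *
a=np.radians(17.3);u=np.array([np.cos(a),np.sin(a),0])
for d in(.032,.045,-.032,-.045):
  print(d,(proj("scene",np.array([.4315,-.0129,.067])+d*u)-[180,120])*5)
```

```text
0.032 [[345.03240295 342.36091201]]
0.045 [[361.69374693 358.54317758]]
-0.032 [[265.85605708 265.46432529]]
-0.045 [[250.33437688 250.39017711]]
```

The picture shows the near fingertip at about (350,345) and the far one at about (260,268). Both match the prediction, so I'll go down and close.

```bash
python3 -m creep '[[[0,0,0],[0,0.0005,0.02],-0.5],[[0,0,0],[0,0.0005,0.04],-0.5],[[0,0,0],[0,0.0005,0.051],-0.5],[[0,0,0],[0,0.0005,0.051],-0.5],[[0,0,0],[0,0.0005,0.051],1],[[0,0,0],[0,0.0005,0.051],1],[[0,0,0],[0,0.0005,0.051],1],[[0,0,0],[0,0.0005,0.051],1],[[0,0,0],[0,0.0005,0.051],1],[[0,0,0],[0,0.0005,0.051],1],[[0,0,0],[0,0.0005,0.051],1],[[0,0,0],[0,0.0005,0.051],1]]'
```

```text
time_s: 3.55
eef_pos: [0.4338, -0.0121, 0.0106]
tool_rot: [0.593, 0.805, 0.001, 0.001]
force: [-1.6, -1.0, 5.5]
width: 0.0353
```

```bash
python3 -m creep '[[[0,0,0],[0,0,-0.01],1],[[0,0,0],[0,0,-0.03],1],[[0,0,0],[0,0,-0.06],1],[[0,0,0],[0,0,-0.1],1],[[0,0,0],[0,0,-0.14],1],[[0,0,0],[0,0,-0.165],1],[[0,0,0],[0,0,-0.17],1],[[0,0,0],[0,0,-0.17],1]]'
python3 - <<'E'
from h import *
i=arm.snapshot("scene");cv2.imwrite("pics/s3.png",cv2.resize(i[60:240,160:320],None,fx=4,fy=4,interpolation=cv2.INTER_CUBIC))
go([.553,-.2526,.18],82.24)
E
```

```text
time_s: 4.35
eef_pos: [0.4333, -0.0119, 0.1805]
tool_rot: [0.593, 0.805, 0.001, 0.001]
force: [1.0, -0.7, -0.7]
width: 0.035
turn [ 2.000e-02 -0.000e+00  2.504e+01] shift [-0.2656  0.0434 -0.0006]
  now tcp [ 0.4326 -0.0119  0.1793] yaw 107.28 F [-0.1  0.3 -1.3] w 0.0353 t 4.4 q1,q6 [-0.03  1.24]
```

View pics/s3.png

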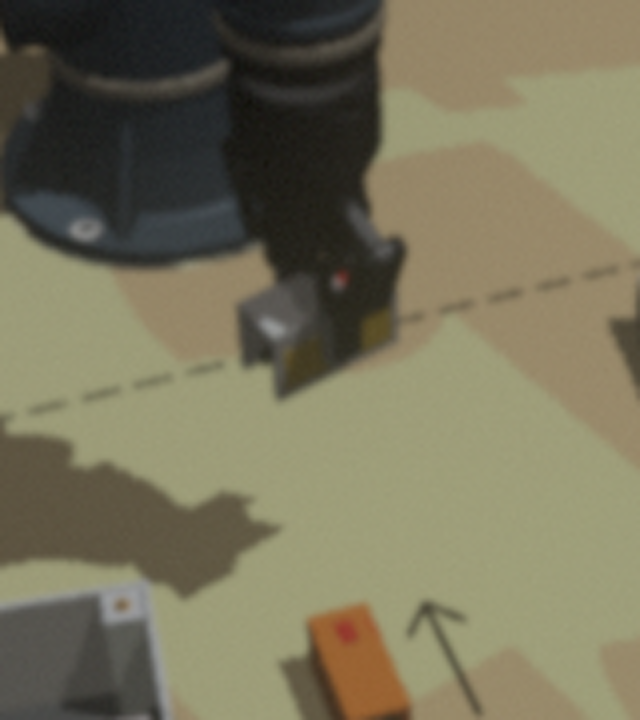

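The lamp is held level at about (300,330) in the crop. Next, carry it over the middle of the building.

```bash
python3 -m creep '[[[0,0,2],[-0.02,0.004,0],1],[[0,0,6],[-0.05,0.01,0],1],[[0,0,10],[-0.085,0.016,0],1],[[0,0,14],[-0.12,0.022,0],1],[[0,0,18],[-0.16,0.028,0],1],[[0,0,21],[-0.2,0.034,0],1],[[0,0,23],[-0.23,0.039,0],1],[[0,0,24.5],[-0.255,0.042,0],1],[[0,0,25],[-0.2655,0.0435,0],1],[[0,0,25],[-0.2655,0.0435,0],1],[[0,0,25],[-0.2655,0.0435,0],1]]'
python3 - <<'E'
from h import *
i=arm.snapshot("scene");cv2.imwrite("pics/s4.png",cv2.resize(i[120:300,60:240],None,fx=4,fy=4,interpolation=cv2.INTER_CUBIC))
go([.553,-.2526,.0375],82.24)
E
```

```text
time_s: 5.5
eef_pos: [0.5525, -0.2516, 0.1783]
tool_rot: [0.753, 0.658, -0.0, -0.001]
force: [-0.0, -0.3, -1.1]
width: 0.0352
turn [-0.08 -0.04  0.1 ] shift [-0.0013  0.0008  0.1413]
  now tcp [ 0.5526 -0.2514  0.1788] yaw 82.34 F [-0.3 -0.6 -0.4] w 0.0351 t 5.55 q1,q6 [-0.43  1.28]
```

View pics/s4.png

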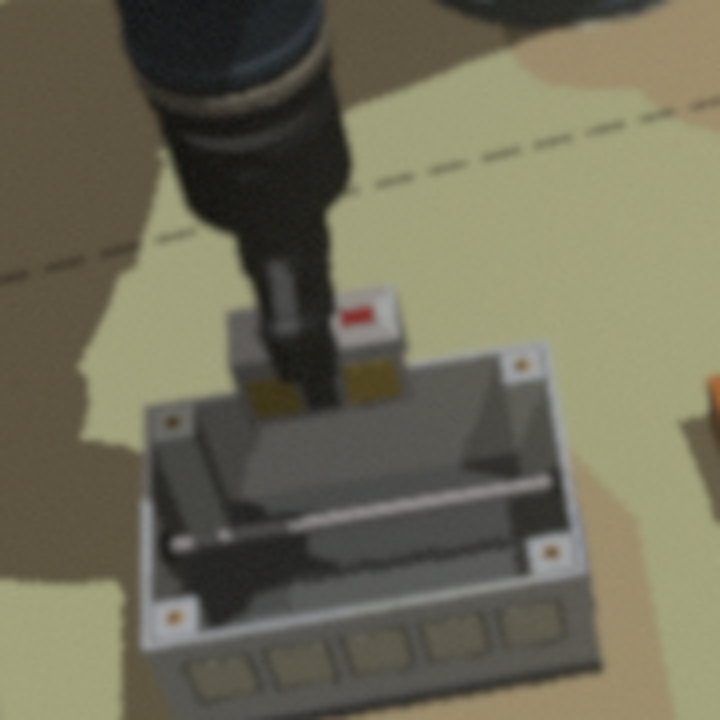

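Run:
```python
from h import *
c=np.array([.5526,-.2514]);r=R.from_euler("z",-7.7,degrees=True).as_matrix()[:2,:2]
i=cv2.imread("pics/s4.png")
for z in(.2145,.1695):
  P=np.c_[np.array([(18,40),(18,-40),(-18,-40),(-18,40)])/1000@r.T+c,np.full(4,z)]
  p=((proj("scene",P)-[60,120]+.5)*4-.5).astype(int)
  cv2.polylines(i,[p],1,(0,255,0),1)
cv2.imwrite("pics/s4o.png",i[220:460,160:520].repeat(2,0).repeat(2,1))
```

```text
(no output)
```

View pics/s4o.png

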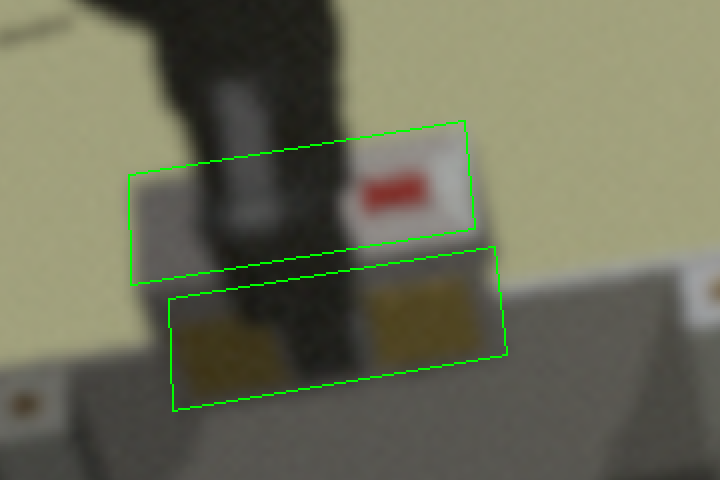

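The predicted outline fits the held lamp to about 1 px. Lowering it astride the rod.

```bash
python3 -m creep '[[[0,0,0],[-0.001,0.001,0.02],1],[[0,0,0],[-0.001,0.001,0.05],1],[[0,0,0],[-0.001,0.001,0.075],1],[[0,0,0],[-0.001,0.001,0.095],1],[[0,0,0],[-0.001,0.001,0.11],1],[[0,0,0],[-0.001,0.001,0.12],1],[[0,0,0],[-0.001,0.001,0.126],1],[[0,0,0],[-0.001,0.001,0.13],1],[[0,0,0],[-0.001,0.001,0.13],1],[[0,0,0],[-0.001,0.001,0.13],1]]'
python3 - <<'E'
from h import *
i=arm.snapshot("scene");cv2.imwrite("pics/s5.png",cv2.resize(i[160:300,80:220],None,fx=5,fy=5,interpolation=cv2.INTER_CUBIC))
go([.553,-.2526,.0375],82.24)
E
```

```text
time_s: 6.55
eef_pos: [0.5545, -0.2537, 0.0499]
tool_rot: [0.753, 0.658, 0.0, 0.0]
force: [0.2, 0.1, -0.8]
width: 0.0353
turn [0.06 0.01 0.04] shift [ 0.001  -0.0017  0.0125]
  now tcp [ 0.5546 -0.2538  0.05  ] yaw 82.28 F [-0.4 -0.4 -1.2] w 0.0351 t 6.6 q1,q6 [-0.43  1.28]
```

View pics/s5.png

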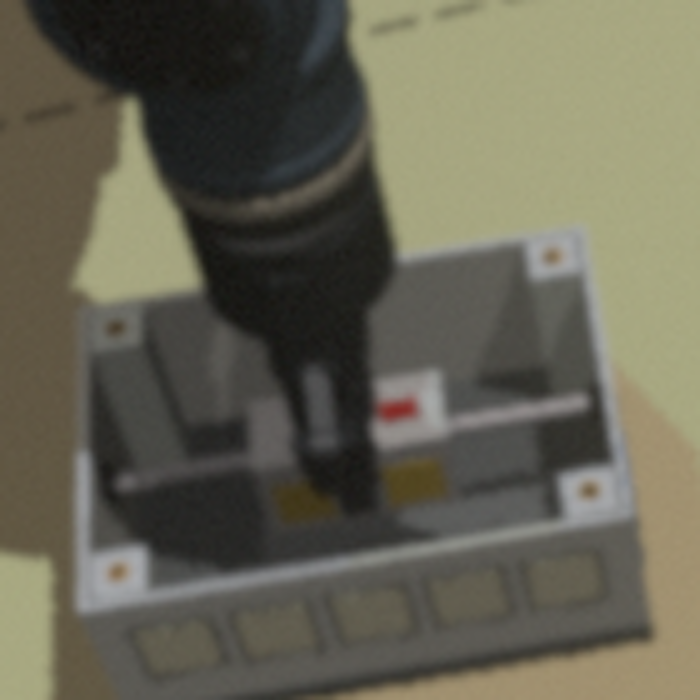

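The lamp straddles the rod at crop (340,425), with rod ends showing on both sides. I'll go down the last 12 mm slowly.

```bash
python3 -m creep '[[[0,0,0],[0.0005,-0.001,0.005],1],[[0,0,0],[0.0005,-0.001,0.009],1],[[0,0,0],[0.0005,-0.001,0.011],1],[[0,0,0],[0.0005,-0.001,0.0115],1],[[0,0,0],[0.0005,-0.001,0.0115],1]]'
```

```text
time_s: 7.1
eef_pos: [0.553, -0.2529, 0.0386]
tool_rot: [0.753, 0.658, 0.0, 0.0]
force: [-4.3, 2.1, 10.2]
width: 0.0355
```

A 10 N upward force means it is seated on the rod. Releasing.

```bash
python3 -m creep '[[[0,0,0],[0,0,0],-0.2],[[0,0,0],[0,0,0],-0.5],[[0,0,0],[0,0,0],-0.5],[[0,0,0],[0,0,0],-0.5],[[0,0,0],[0,0,0],-0.5],[[0,0,0],[0,0,0],-0.5]]'
python3 - <<'E'
from h import *
i=arm.snapshot("scene");cv2.imwrite("pics/s6.png",cv2.resize(i[160:300,80:220],None,fx=5,fy=5,interpolation=cv2.INTER_CUBIC))
go([.553,-.2526,.2],82.24)
E
```

```text
time_s: 7.7
eef_pos: [0.5532, -0.253, 0.0377]
tool_rot: [0.753, 0.658, 0.0, -0.0]
force: [-0.4, -1.2, -0.2]
width: 0.0637
turn [-0.01 -0.01  0.04] shift [ 0.0004 -0.0003 -0.1623]
  now tcp [ 0.5532 -0.253   0.0377] yaw 82.28 F [-0.4 -0.1 -0.6] w 0.064 t 7.75 q1,q6 [-0.43  1.28]
```

View pics/s6.png

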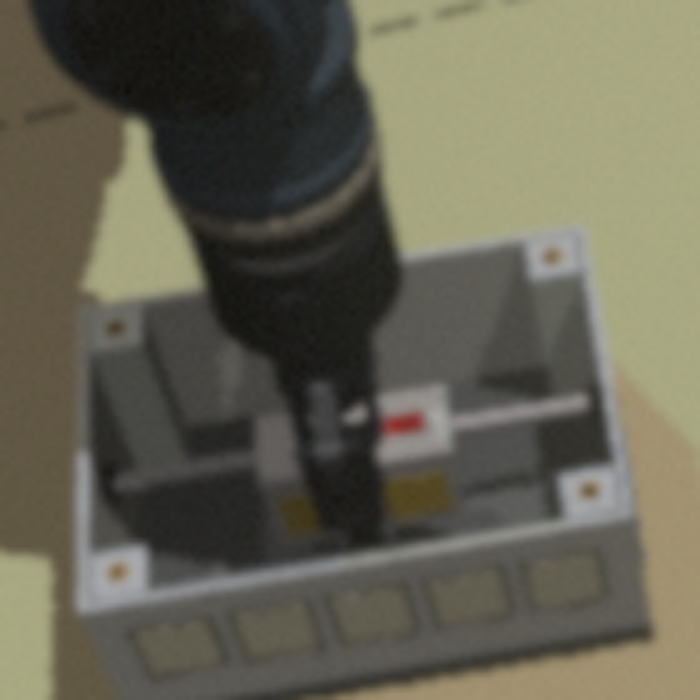

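The lamp hangs on the rod and the fingers are clear of it, so I'll retreat straight up.

```bash
python3 -m creep '[[[0,0,0],[0,0,-0.01],-0.5],[[0,0,0],[0,0,-0.03],-0.5],[[0,0,0],[0,0,-0.06],-0.5],[[0,0,0],[0,0,-0.1],-0.5],[[0,0,0],[0,0,-0.14],-0.5],[[0,0,0],[0,0,-0.16],-0.5],[[0,0,0],[0,0,-0.16],-0.5]]'
python3 - <<'E'
from h import *
go([.5762,.277,.15],74)
E
```

```text
time_s: 8.45
eef_pos: [0.5548, -0.2537, 0.2022]
tool_rot: [0.753, 0.658, 0.001, 0.003]
force: [0.9, -0.1, -0.2]
width: 0.0639
turn [0.37 0.08 8.29] shift [ 0.5289 -0.0503  0.0509]
  now tcp [ 0.5548 -0.2537  0.2022] yaw 82.29 F [ 0.9 -0.1 -0.2] w 0.0639 t 8.45 q1,q6 [-0.43  1.28]
```

```bash
python3 -m creep '[[[0,0,0],[0.015,-0.001,0],-0.5],[[0,0,1],[0.05,-0.005,0],-0.5],[[0,0,1.5],[0.09,-0.009,0],-0.5],[[0,0,2],[0.135,-0.013,0],-0.5],[[0,0,3],[0.18,-0.017,0],-0.5],[[0,0,3.5],[0.225,-0.021,0],-0.5],[[0,0,4],[0.27,-0.026,0],-0.5],[[0,0,5],[0.315,-0.03,0.01],-0.5],[[0,0,6],[0.36,-0.034,0.02],-0.5],[[0,0,7],[0.405,-0.038,0.03],-0.5],[[0,0,8],[0.45,-0.043,0.04],-0.5],[[0,0,8.3],[0.485,-0.046,0.05],-0.5],[[0,0,8.3],[0.515,-0.05,0.051],-0.5],[[0,0,8.3],[0.529,-0.051,0.051],-0.5],[[0,0,8.3],[0.529,-0.051,0.051],-0.5],[[0,0,8.3],[0.529,-0.051,0.051],-0.5]]'
python3 - <<'E'
from h import *
i=arm.snapshot("scene");cv2.imwrite("pics/s7.png",i)
cv2.imwrite("pics/s7b.png",cv2.convertScaleAbs(cv2.resize(i[200:300,90:210],None,fx=6,fy=6,interpolation=cv2.INTER_CUBIC),alpha=1.4))
t=arm.snapshot("top");cv2.imwrite("pics/t7b.png",cv2.convertScaleAbs(cv2.resize(t[175:250,330:430],None,fx=8,fy=8,interpolation=cv2.INTER_CUBIC),alpha=1.5))
go([.5762,.277,.012],74)
E
```

```text
time_s: 10.05
eef_pos: [0.5732, 0.2776, 0.1464]
tool_rot: [0.799, 0.602, -0.001, -0.0]
force: [0.6, -0.6, 0.5]
width: 0.064
turn [-0.02  0.03 -0.08] shift [0.0009 0.0025 0.1348]
  now tcp [0.5736 0.2769 0.1468] yaw 73.92 F [0.1 0.3 0.1] w 0.064 t 10.15 q1,q6 [0.45 2.3 ]
```

View pics/s7.png

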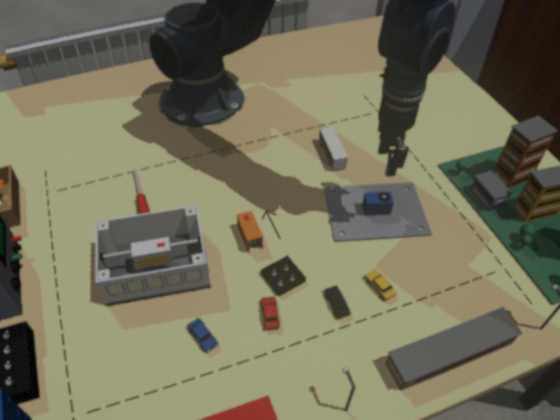

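View pics/s7b.png

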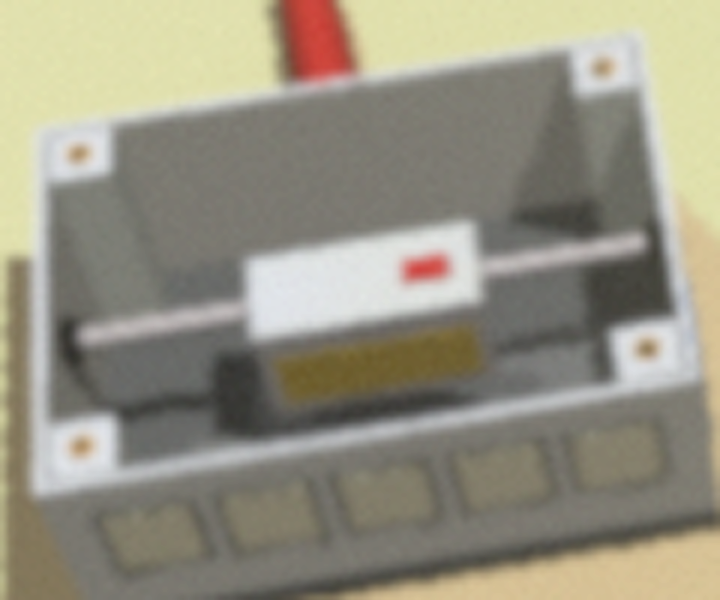

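View pics/t7b.png

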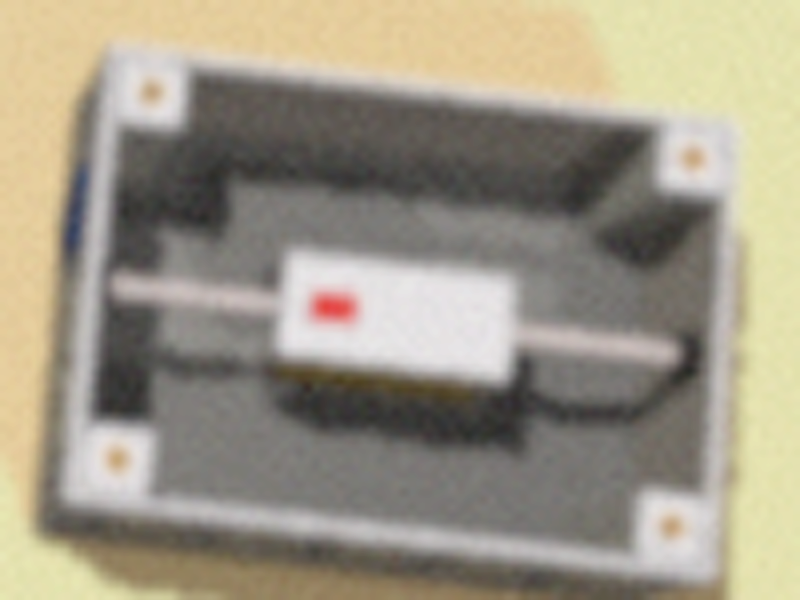

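The lamp hangs straight and centred: its top face centre is at about (398,315) in the top crop and the rod runs from (110,285) to (685,350). The posts haven't moved. Now down onto the vent housing.

```bash
python3 -m creep '[[[0,0,0],[0.001,0.002,0.02],-0.5],[[0,0,0],[0.001,0.002,0.045],-0.5],[[0,0,0],[0.001,0.002,0.065],-0.5],[[0,0,0],[0.001,0.002,0.075],-0.5],[[0,0,0],[0.001,0.002,0.075],-0.5]]'
python3 - <<'E'
from h import *
i=arm.snapshot("scene");cv2.imwrite("pics/s8.png",cv2.resize(i[120:260,310:450],None,fx=5,fy=5,interpolation=cv2.INTER_CUBIC))
go([.5762,.277,.01],74)
E
```

```text
time_s: 10.65
eef_pos: [0.5753, 0.2771, 0.0708]
tool_rot: [0.799, 0.601, -0.001, -0.0]
force: [-0.3, -0.6, -0.5]
width: 0.0644
turn [-0.02  0.02 -0.08] shift [-0.0005  0.0004  0.062 ]
  now tcp [0.576  0.2777 0.072 ] yaw 73.92 F [0.7 0.1 1.5] w 0.0642 t 10.7 q1,q6 [0.45 2.3 ]
```

View pics/s8.png

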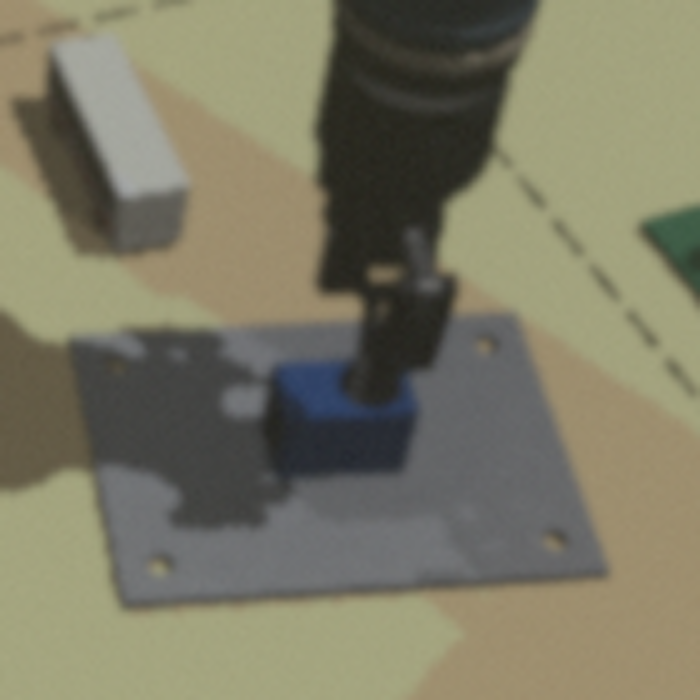

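Run:
```python
from h import *
a=np.radians(-16);u=np.array([np.cos(a),np.sin(a),0])
for d in(.032,.045,-.032): print(d,(proj("scene",np.array([.576,.2773,.079])+d*u)-[310,120])*5)
```

```text
0.032 [[370.35028227 391.01106745]]
0.045 [[376.83762401 412.32320055]]
-0.032 [[339.64807523 290.61119251]]
```

The fingertips match the prediction at (370,391). I'll go down and grip.

```bash
python3 -m creep '[[[0,0,0],[-0.0005,0,0.02],-0.5],[[0,0,0],[-0.0005,0,0.04],-0.5],[[0,0,0],[-0.0005,0,0.055],-0.5],[[0,0,0],[-0.0005,0,0.061],-0.5],[[0,0,0],[-0.0005,0,0.061],-0.5],[[0,0,0],[-0.0005,0,0.061],1],[[0,0,0],[-0.0005,0,0.061],1],[[0,0,0],[-0.0005,0,0.061],1],[[0,0,0],[-0.0005,0,0.061],1],[[0,0,0],[-0.0005,0,0.061],1],[[0,0,0],[-0.0005,0,0.061],1],[[0,0,0],[-0.0005,0,0.061],1],[[0,0,0],[-0.0005,0,0.061],1]]'; python3 -c "
from h import *
go([.5762,.277,.2],74)"
```

```text
time_s: 12.0
eef_pos: [0.5765, 0.2784, 0.0122]
tool_rot: [0.799, 0.602, 0.001, 0.0]
force: [0.4, 0.2, 5.8]
width: 0.0355
turn [ 0.08 -0.09 -0.02] shift [-0.0011  0.0003 -0.1878]
  now tcp [0.5765 0.2784 0.0122] yaw 73.98 F [0.4 0.2 5.8] w 0.0355 t 12.0 q1,q6 [0.45 2.3 ]
```

```bash
python3 -m creep '[[[0,0,0],[0,0,-0.005],1],[[0,0,0],[0,0,-0.02],1],[[0,0,0],[0,0,-0.04],1],[[0,0,0],[0,0,-0.07],1],[[0,0,0],[0,0,-0.1],1],[[0,0,0],[0,0,-0.13],1],[[0,0,0],[0,0,-0.16],1],[[0,0,0],[0,0,-0.18],1],[[0,0,0],[0,0,-0.19],1],[[0,0,0],[0,0,-0.19],1],[[0,0,0],[0,0,-0.19],1]]'
python3 - <<'E'
from h import *
i=arm.snapshot("scene");cv2.imwrite("pics/s9.png",cv2.resize(i[60:260,300:480],None,fx=3,fy=3,interpolation=cv2.INTER_CUBIC))
go([.553,-.2526,.2],82.24)
E
```

```text
time_s: 13.1
eef_pos: [0.5753, 0.2777, 0.1997]
tool_rot: [0.799, 0.602, -0.001, -0.0]
force: [-0.0, -0.1, -3.6]
width: 0.0353
turn [-0.11  0.08 -8.26] shift [-5.158e-01  1.250e-01 -1.000e-04]
  now tcp [0.5752 0.2777 0.1993] yaw 73.98 F [ 0.5  0.  -3.5] w 0.0354 t 13.15 q1,q6 [0.45 2.3 ]
```

View pics/s9.png

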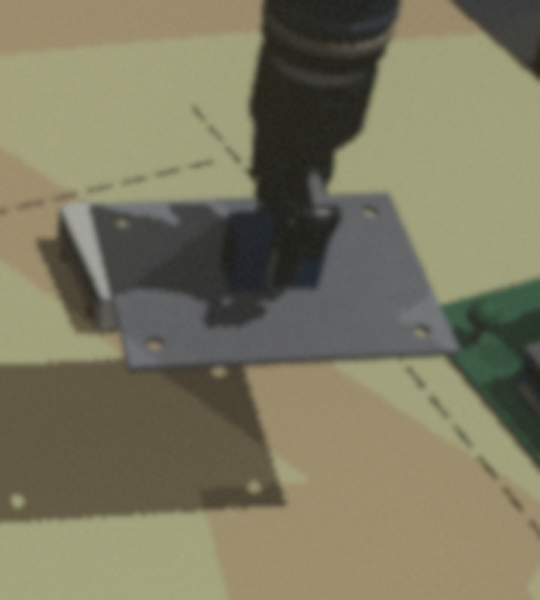

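The roof is lifted level. Carrying it gently to above the building.

```bash
python3 -m creep '[[[0,0,0],[-0.005,0.001,0],1],[[0,0,0],[-0.02,0.005,0],1],[[0,0,-1],[-0.045,0.011,0],1],[[0,0,-1],[-0.075,0.018,0],1],[[0,0,-2],[-0.11,0.027,0],1],[[0,0,-2],[-0.145,0.035,0],1],[[0,0,-3],[-0.18,0.044,0],1],[[0,0,-3],[-0.215,0.052,0],1],[[0,0,-4],[-0.25,0.061,0],1],[[0,0,-5],[-0.285,0.069,0],1],[[0,0,-5],[-0.32,0.078,0],1],[[0,0,-6],[-0.355,0.086,0],1],[[0,0,-6.5],[-0.39,0.0945,0],1],[[0,0,-7],[-0.425,0.103,0],1],[[0,0,-7.5],[-0.455,0.11,0],1],[[0,0,-8],[-0.48,0.1165,0],1],[[0,0,-8.3],[-0.5,0.121,0],1],[[0,0,-8.3],[-0.511,0.124,0],1],[[0,0,-8.3],[-0.516,0.125,0],1],[[0,0,-8.3],[-0.516,0.125,0],1]]'
python3 - <<'E'
from h import *
import time
i=arm.snapshot("scene");cv2.imwrite("pics/s10.png",cv2.convertScaleAbs(cv2.resize(i[120:300,60:260],None,fx=4,fy=4,interpolation=cv2.INTER_CUBIC),alpha=1.4))
t=arm.snapshot("top");cv2.imwrite("pics/t10.png",cv2.convertScaleAbs(cv2.resize(t[150:270,310:450],None,fx=5,fy=5,interpolation=cv2.INTER_CUBIC),alpha=1.4))
go([.553,-.2526,.112],82.24)
E
```

```text
time_s: 15.15
eef_pos: [0.5531, -0.2528, 0.2006]
tool_rot: [0.753, 0.658, -0.0, -0.0]
force: [0.2, 0.1, -3.1]
width: 0.0351
turn [-0.02 -0.03  0.07] shift [-0.0009 -0.0003  0.0888]
  now tcp [ 0.5535 -0.2518  0.2008] yaw 82.31 F [ 1.  -0.2 -3.5] w 0.0355 t 15.25 q1,q6 [-0.43  1.28]
```

View pics/s10.png

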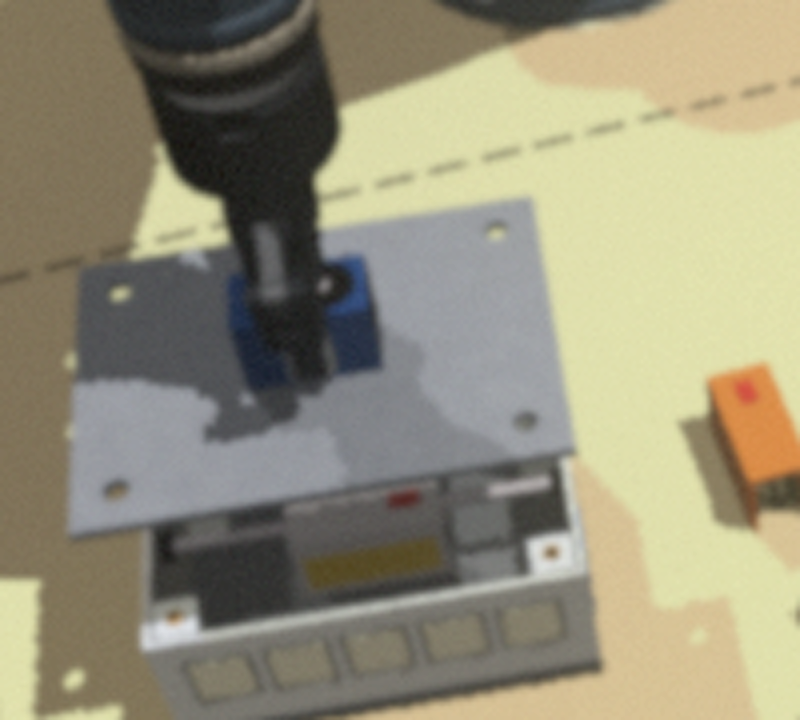

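View pics/t10.png

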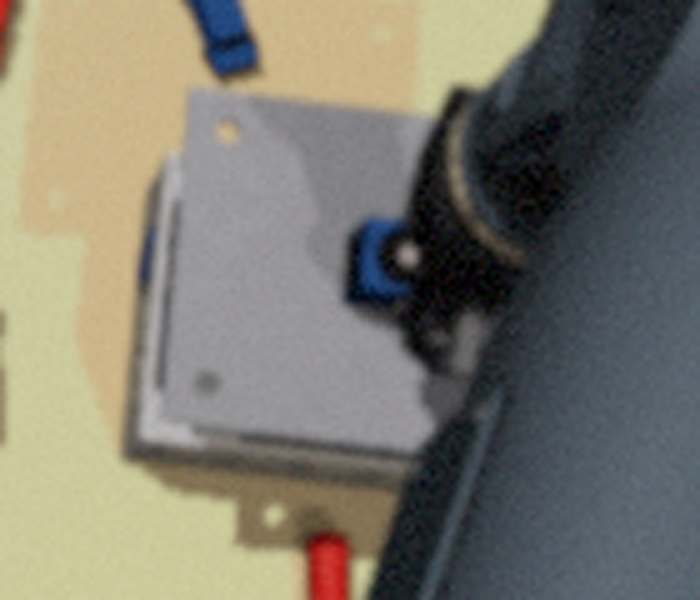

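```bash
cat > r.py <<'E'
from h import *
L=np.array([(64,94),(64,-94),(-64,-94),(-64,94)])/1000
def roof(sc,tp,z):
    "sc: scene px UL,UR,LR,LL ; tp: top px of (+,+),(-,+)"
    s=np.empty((4,2));s[[2,3,0,1]]=sc
    p,r=fit([("scene",s)],L,z,[.55,-.25,-.13]);print("scene",np.round(p[:2]*1000,1),round(np.degrees(p[2]),2),np.round(r,2))
    t=np.array(tp)
    p,r=fit([("top",t)],L[[0,3]],z,[.55,-.25,-.13]);print("top",np.round(p[:2]*1000,1),round(np.degrees(p[2]),2),np.round(r,2))
    # tilt: free z,rx,ry
    def f(v):
        P=np.c_[L,np.zeros(4)]@R.from_euler("zyx",v[3:]).as_matrix().T+v[:3]
        return np.r_[(proj("scene",P)-s).ravel(),(proj("top",P[[0,3]])-t).ravel()]
    q=least_squares(f,[.553,-.2526,z,-.135,0,0],x_scale=[.01,.01,.01,.1,.1,.1]);print("6dof",np.round(q.x[:3]*1000,1),np.round(np.degrees(q.x[3:]),2),"rms",round(np.sqrt((q.fun**2).mean()),2))
E
python3 - <<'E'
from r import *
roof(crop([(120,293),(496,231),(526,420),(117,489)],4,60,120),crop([(228,131),(207,383)],5,310,150),.2008-.012+.005)
E
```

```text
scene [ 554.1 -253.2] -7.5 [ 0.26  0.21 -0.17  0.52 -0.19 -0.58  0.09 -0.37]
top [ 553.6 -252.8] -7.45 [ 0.01 -0.07 -0.01  0.07]
6dof [ 553.5 -253.2  192.9] [-7.46 -0.89 -0.13] rms 0.14
```

```bash
python3 -m creep '[[[0,0,0],[0,0,0.01],1],[[0,0,0.3],[0,0,0.03],1],[[0,0,0.3],[0,0,0.05],1],[[0,0,0.3],[0,0,0.067],1],[[0,0,0.3],[0,0,0.078],1],[[0,0,0.3],[0,0,0.084],1],[[0,0,0.3],[0,0,0.087],1],[[0,0,0.3],[0,0,0.087],1],[[0,0,0.3],[0,0,0.087],1]]'
python3 - <<'E'
from h import *
i=arm.snapshot("scene");cv2.imwrite("pics/s11.png",cv2.convertScaleAbs(cv2.resize(i[185:300,85:210],None,fx=6,fy=6,interpolation=cv2.INTER_CUBIC),alpha=1.4))
t=arm.snapshot("top");cv2.imwrite("pics/t11.png",cv2.convertScaleAbs(cv2.resize(t[165:255,320:440],None,fx=6,fy=6,interpolation=cv2.INTER_CUBIC),alpha=1.6))
go([.553,-.2526,.112],82.24)
E
```

```text
time_s: 16.15
eef_pos: [0.554, -0.2526, 0.1145]
tool_rot: [0.755, 0.656, 0.0, 0.0]
force: [1.0, 0.3, -3.0]
width: 0.0354
turn [ 0.06  0.01 -0.26] shift [-0.0001 -0.0009  0.0025]
  now tcp [ 0.5539 -0.2527  0.1145] yaw 81.98 F [-0.1 -0.2 -3. ] w 0.035 t 16.25 q1,q6 [-0.43  1.28]
```

View pics/s11.png

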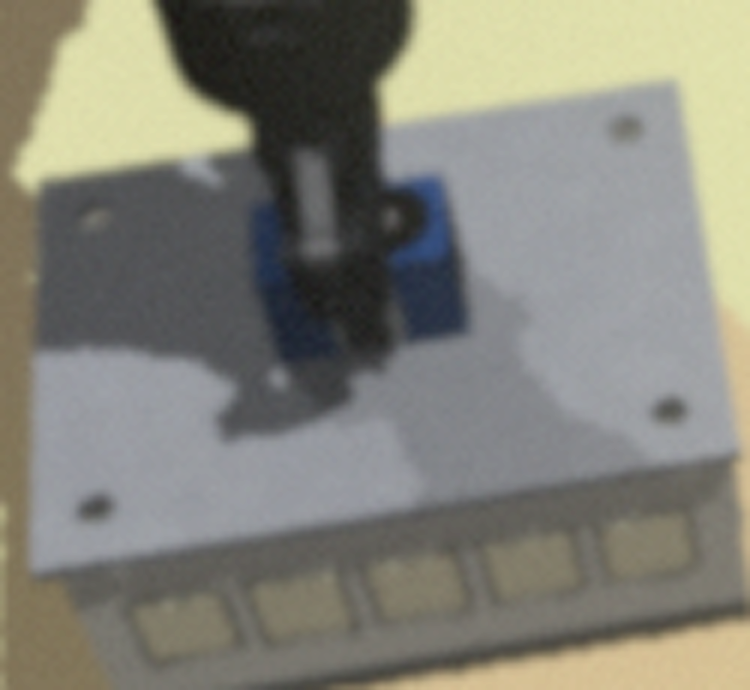

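View pics/t11.png

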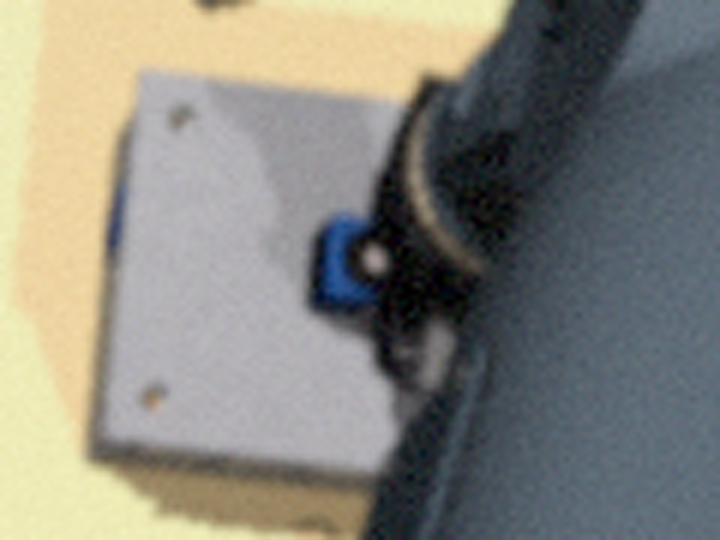

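Run:
```python
from r import *
roof(crop([(95,217),(627,128),(669,409),(96,507)],6,85,185),crop([(180,117),(153,395)],6,320,165),.1145-.012+.005)
```

```text
scene [ 553.9 -253.4] -7.78 [ 0.24  0.18 -0.06  0.34 -0.04 -0.48 -0.16 -0.14]
top [ 554.1 -252.5] -8.05 [ 0.01 -0.09 -0.01  0.08]
6dof [ 554.2 -253.2  107.7] [-7.83 -0.78 -0.  ] rms 0.18
```

```bash
cat > b.py <<'E'
import io,contextlib
with contextlib.redirect_stdout(io.StringIO()):
    from m import *
def six(L,s,t,z,ti=range(4)):
    ti=list(ti)
    def f(v):
        P=np.c_[L,np.zeros(4)]@R.from_euler("zyx",v[3:]).as_matrix().T+v[:3]
        return np.r_[(proj("scene",P)-s).ravel(),(proj("top",P[ti])-t[ti]).ravel()]
    q=least_squares(f,[.553,-.2526,z,-.135,0,0],x_scale=[.01,.01,.01,.1,.1,.1]);print(np.round(q.x[:3]*1000,1),np.round(np.degrees(q.x[3:]),2),"rms",round(np.sqrt((q.fun**2).mean()),2))
for n in("building","roof"):
    L,z,t,s=D[n];s2=np.empty_like(s);s2[o]=s
    print(n);six(L,s2,t,z);six(L,s2,t,z,[0,3])
E
python3 b.py
```

```text
building
[ 553.1 -252.5   90.5] [-7.76 -0.06  0.02] rms 0.09
[ 553.1 -252.6   90.5] [-7.77 -0.03  0.02] rms 0.1
roof
[576.2 276.9   5. ] [-16.11  -0.31   0.33] rms 0.21
[576.2 276.8   5. ] [-16.1   -0.36   0.36] rms 0.23
```

Run:
```python
from h import *
i=arm.snapshot("scene")
cv2.imwrite("pics/raw12.png",i)
T=[(90,214),(197,197),(206,260),(89,279)]
k=[cv2.convertScaleAbs(cv2.resize(i[y-9:y+10,x-12:x+13],None,fx=15,fy=15,interpolation=cv2.INTER_CUBIC),alpha=1.4) for x,y in T]
cv2.imwrite("pics/c12.png",np.vstack([np.hstack(k[:2]),np.hstack([k[3],k[2]])]))
```

```text
(no output)
```

View pics/c12.png

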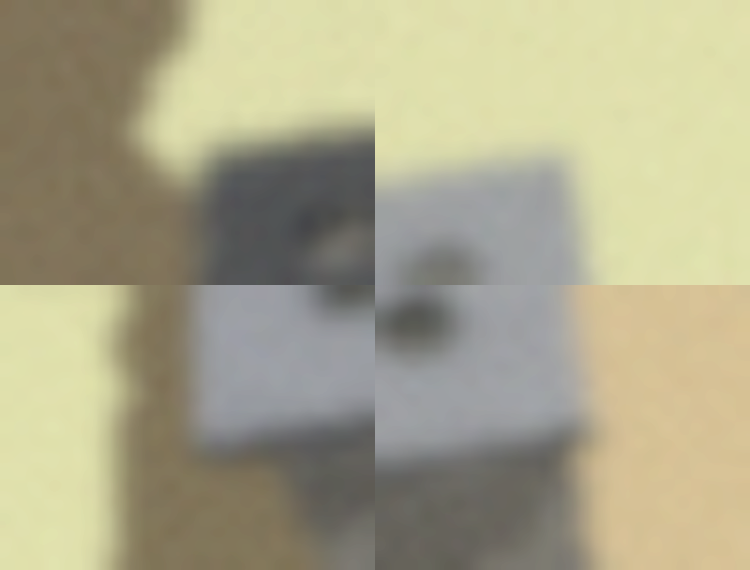

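Run:
```python
from h import *
T=np.array([(90,214),(197,197),(206,260),(89,279)])
b=np.array([(206,153),(193,152),(208,149),(197,158)])
s=(b+.5)/15-.5+T-[12,9]
L=np.array([(-85,-115),(-85,115),(85,115),(85,-115)])/1000
p,r=fit([("scene",s)],L,.1075,[.55,-.25,-.13]);print(np.round(p[:2]*1000,1),np.degrees(p[2]),np.round(r,2))
def f(v):
    P=np.c_[L,np.zeros(4)]@R.from_euler("zyx",v[3:]).as_matrix().T+v[:3]
    return (proj("scene",P)-s).ravel()
q=least_squares(f,[.553,-.2526,.1075,-.135,0,0],x_scale=[.01,.01,.01,.1,.1,.1]);print(np.round(q.x[:3]*1000,1),np.round(np.degrees(q.x[3:]),2),np.round(q.fun,2))
# hole predictions for lightly different tilts
```

```text
[ 554.7 -253.7] -8.249517724353145 [-0.51 -0.27  0.38  0.06  0.6  -0.12 -0.5   0.12]
[ 549.5 -253.9  101.1] [-8.4   0.34  0.41] [-0.   -0.11  0.03  0.1  -0.04 -0.11  0.01  0.11]
```

```bash
python3 -m creep '[[[0,0,0],[0.0004,-0.001,0.001],1],[[0,0,0],[0.0004,-0.001,0.0022],1],[[0,0,0],[0.0004,-0.001,0.0022],1],[[0,0,0],[0.0004,-0.001,0.0022],1],[[0,0,0],[0.0004,-0.001,0.0022],1],[[0,0,0],[0.0004,-0.001,0.0022],1]]'
python3 - <<'E'
from h import *
i=arm.snapshot("scene");cv2.imwrite("pics/s13f.png",i);cv2.imwrite("pics/s13.png",cv2.convertScaleAbs(cv2.resize(i[185:300,85:210],None,fx=6,fy=6,interpolation=cv2.INTER_CUBIC),alpha=1.4))
t=arm.snapshot("top");cv2.imwrite("pics/t13.png",cv2.convertScaleAbs(cv2.resize(t[165:255,320:440],None,fx=6,fy=6,interpolation=cv2.INTER_CUBIC),alpha=1.6))
go([.553,-.2526,.112],82.24)
E
```

```text
time_s: 16.9
eef_pos: [0.5526, -0.2519, 0.1116]
tool_rot: [0.755, 0.656, 0.0, -0.0]
force: [-0.3, 0.3, -3.7]
width: 0.0352
turn [ 0.   -0.   -0.26] shift [-0.0006  0.0004 -0.0004]
  now tcp [ 0.5527 -0.2519  0.1116] yaw 81.98 F [-0.1  0.  -3.4] w 0.0353 t 17.0 q1,q6 [-0.43  1.28]
```

View pics/s13.png

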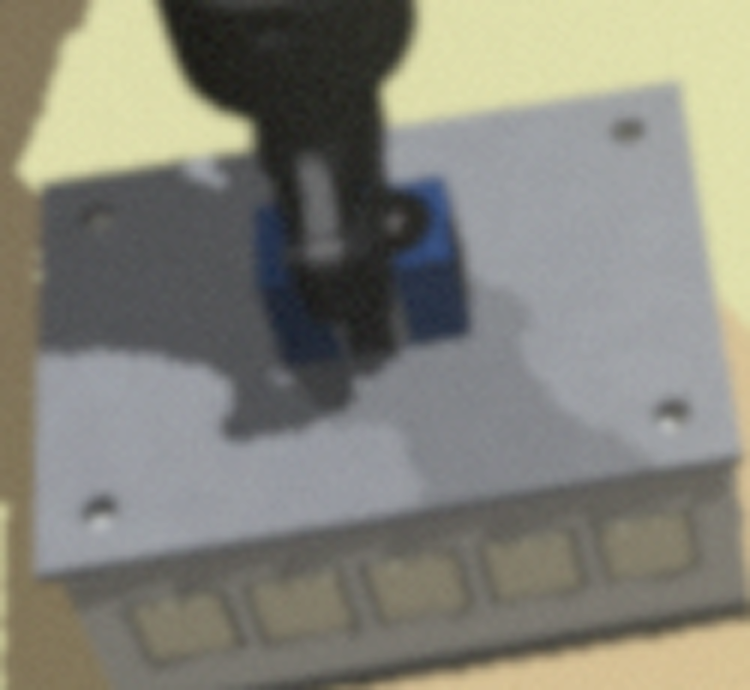

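View pics/t13.png

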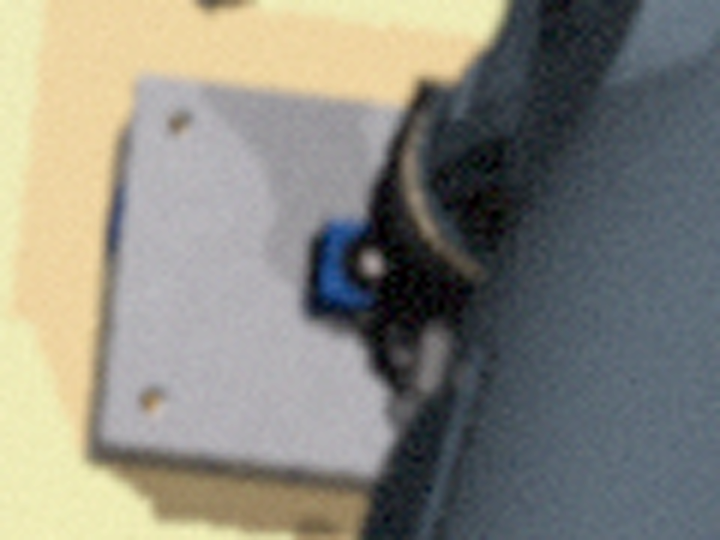

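View pics/s13f.png

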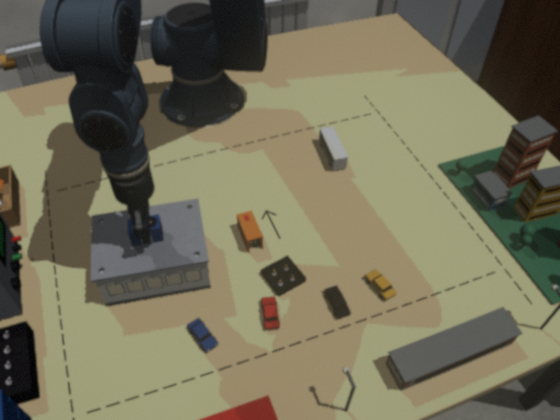

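Run:
```python
from r import *
roof(crop([(98,216),(628,130),(672,410),(100,509)],6,85,185),crop([(178,122),(151,400)],6,320,165),.1118-.012+.005)
# where should hole top rims and inserts appear for the ideal pose (crop px)
r=R.from_euler("z",-7.76,degrees=True).as_matrix()[:2,:2]
for z in(.105,.09):
  P=np.c_[L@r.T+[.553,-.2526],np.full(4,z)]
  print(z,"scene",np.round((proj("scene",P)-[85,185]+.5)*6-.5).tolist(),"top",np.round((proj("top",P)-[320,165]+.5)*6-.5)[[0,3]].tolist())
```

```text
scene [ 552.4 -252.6] -7.75 [ 0.07  0.13 -0.09  0.11  0.03 -0.07 -0.02 -0.23]
top [ 552.4 -251.9] -8.04 [ 0.01 -0.05 -0.01  0.04]
6dof [ 552.7 -252.4  105.1] [-7.74 -0.36 -0.15] rms 0.12
0.105 scene [[673.0, 412.0], [100.0, 511.0], [98.0, 216.0], [628.0, 130.0]] top [[179.0, 121.0], [153.0, 400.0]]
0.09 scene [[678.0, 439.0], [111.0, 537.0], [109.0, 244.0], [633.0, 157.0]] top [[173.0, 129.0], [148.0, 404.0]]
```

The holes appear within 2 crop pixels (about 0.5 mm) of their ideal positions, with a gap of about 10 mm. The cars, coach, dish and orange look-alike are where they were. Handing in.

```bash
python3 -c "
from rig import arm
s=arm.sense();print(s['qvel'].round(3),s['force'].round(1));print(arm.close_job())"
```

```text
[ 0.001  0.     0.002  0.001 -0.001  0.   ] [-0.1  0.  -3.4]
the job is handed in; nothing more can be done
None
```

I hung the lamp astride the rod about half-way along and let go of it. I then picked up the roof by its blue housing, and the arm is holding it over the building. The job was handed in at about 17 s.

**Last checks:**
- **Lamp:** both cameras showed it hanging straight and centred on the rod after release. I couldn't see it again once the roof was over it.
- **Roof position:** the fit to the holes puts the roof within about 0.7 mm and 0.3° of the post pattern. Its underside is about 10 mm above the posts.
- **Contact:** the wrist force is only the roof's weight (−3.4 N), and the arm is still.
- **Bystanders:** the coach, cars, screw dish and orange look-alike were where they started. The screwdriver was in place before I brought the roof over; after that it was hidden.

**What disagreed:**
- **Tilt:** estimates from the images ranged from −0.9° to +0.4° depending on the view and the features used, while the tool itself read level to within 0.1°. I treated the roof as level and made no tilt correction.
- **Holes:** the top camera sees only two of the four holes, because the arm hides the others. Those two agree with the side camera to within 0.7 mm.

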